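# Draw a seedling tray out from under its cover with a tray hook

### The job

Pick up the tray hook by its wooden handle, lower its prong into the finger hole of the seedling tray and pull the tray out steadily from under the low clear cover, all the way to its stop. Then unhook it and lay the hook back on the rubber mat. Keep the gripper and arm off the tray and its stand, and leave the pot, the jar and the trowel alone.

Things in the scene. Friction and masses are not known exactly. Their poses are not given: they have to be found in the camera images.
- tray_hole (a point): Centre of the round finger hole, 30 mm across, at the top face (55 mm above the bench) of a flat black tab, 46 mm along the pull, 64 wide, 5 thick, clear beneath. The tab sticks out of the front of the black seedling tray (165 x 130 mm, top 55 mm above the bench) and moves with it. x axis level, into the stand: the tray slides out along -x; z up.
- tray (a joint): How far the seedling tray is out, in m: 0 fully in, 0.13 at its stop. It slides level on rails with about 2 N of friction, has no spring and stays where it is left. It starts nearly fully in.
- stand: Fixed aluminium stand. Origin on the bench under the closed tray's hole; x level, into the stand (opposite to the pull). Clear plastic roof with metal rim at z = 150 to 164 mm, x = -111 (front edge) to +200, y = -85 to +85; 12 mm posts at x = 35 and 190, y = +-79. The roof stops an upright gripper over the hook's handle: lean it back about 40 degrees, fingers forward and down, hook level.
- hook_grip (a point): Centre of the wooden handle of the loose tray hook (0.12 kg): a rounded block 64 mm long (x), 24 thick (y), 48 high (z; this point is halfway). From its front a 10 mm steel rod runs along +x, 6 mm above this point, and turns down as a prong 105 mm ahead. The hook starts standing on the mat, level, on handle and prong tip alike.
- hook_tip (a point): Lowest point of the hook's 10 mm thick round prong: 105 mm ahead (+x) of hook_grip and 24 mm below it. The prong is 25 mm long below the rod. Same axes as hook_grip.
- hook_mid (a point): Middle of the hook's whole length (142 mm), 39 mm ahead (+x) of hook_grip at the same height. Same axes.
- mat: Fixed black rubber mat on the bench, 280 mm (x) by 180 mm (y), 4 mm thick; the hook starts standing on it. Origin at the centre of its underside, z up.
- pot: Bystander: loose terracotta pot, 100 mm wide, 95 mm tall; origin at the centre of its underside.
- jar: Bystander: loose lidded glass jar, 72 mm wide, 110 mm tall; origin at the centre of its underside.
- trowel: Bystander: loose flat trowel with a dark handle lying on the bench, under 300 mm long, along its x axis.
Things that resemble listed ones, but are neither listed nor needed, are in the scene too. Leave any blue look-alike of the part that bears hook_grip alone.

How it is judged:
On the way, in this order (a step that is already met when the one before it is completed fails the run):
1. the hook's prong is down in the tray's finger hole, the tray still in (horizontal distance between hook_tip and tray_hole below 0.016 m and z of hook_tip in the frame of tray_hole below -0.007 m and value of joint tray below 0.05 m), for 0.1 s.
2. the tray has been drawn out to its stop with the prong in the hole (horizontal distance between hook_tip and tray_hole below 0.016 m and z of hook_tip in the frame of tray_hole below -0.007 m and value of joint tray above 0.115 m), for 0.1 s.
At the end, for the whole second after the job is handed in: The tray is out at its stop (more than 115 of 130 mm), the hook lies at rest on the rubber mat (its middle over the mat, its handle down on it), and the robot has let go (value of joint tray above 0.115 m and x of hook_mid in the frame of mat between -0.14 and 0.14 m and y of hook_mid in the frame of mat between -0.09 and 0.09 m and z of hook_grip in the frame of mat below 0.045 m and linear speed of hook below 0.02 m/s); the robot touches nothing.
It fails at once if the gripper or arm presses on the stand or its tray with more than 3 N (contact force between any of the fingers, the arm and stand above 3 N).
It fails at once if the tray is jerked (faster than 0.5 m/s) (velocity of joint tray above 0.5 m/s).
It fails at once if the pot, jar or trowel is moved more than 20 mm (distance of any of pot, jar, trowel from where it was at the start of the episode above 0.02 m).
It also fails if it takes over 51 s, if anything falls off the work surface, if the arm or the gripper's body presses on something with over 40 N, if the wrist force passes 120 N, or if a joint passes its speed limit or range.

### The arm

A 6-joint arm with a two-finger parallel gripper is mounted at the origin on the work surface. World frame = base frame: x ahead of the robot, y to its left, z up, the work surface at z = 0. Lengths are in m, angles in rad, forces in N, time in s.
With the tool pointing down it reaches from about 0.225 to 0.875 m from the base axis. Payload 3.4 kg.
Tool frame: the origin (TCP) lies midway between the tips of the shut fingers; the grasp point (between the pads) lies 19 mm behind it; z points along the fingers, y is the line along which they close (so a half turn about z gives the same grasp; the last joint's range is limited). The gripper opens to 85 mm and grips with 20 to 120 N. Pads are 22 mm wide; open, the fingers measure 114 mm over their backs; the gripper's body (76 mm by 85 mm) begins 54 mm behind the grasp point. The pads swing forward as they close: fully open they stand 13 mm farther back than shut.
Start: joints at [-1.406, 0.276, 1.505, -0, 1.361, -0.121], TCP at [0.162, -0.552, 0.231] pointing down, gripper open.
Joint ranges: [-2.89, 2.89], [-0.75, 2.08], [0.22, 2.7], [-1.18, 4.32], [0.11, 2.71], [-2.7, 2.7]. Speed limits (rad/s): [2.57, 2.57, 3.14, 3.14, 3.14, 3.14].

### API

Orientations are given as a unit quaternion [w, x, y, z].
In Python, from rig import * gives the robot as it stands.
- The arm moves only by the tool apply_moves, never from a script. Its argument "steps" is one flat list of numbers, 4 for each row, row after row: the shift along the world's x, y, z in cm, then the turn about the world's z in degrees. A call has 1 to 8 rows; each row is the pose to reach, as a shift and turn from the pose commanded when the call began; what a row does not reach only later rows make up. A row lasts 1/12 s, in which the tool goes at most 41.7 mm and 7.16 degrees, less where a joint would pass 70% of its speed; a pose out of reach is approached as far as the arm can. A call with a gripper value outside its range is refused whole. "jaw" is the closure in counts, from 0 (fully open) to 255 (shut), set as the call begins (left out, the last holds). The fingers move at their own pace and stop on an object; "newtons" is the grip in N (left out, the last holds). Time passes only in rows, so rows that repeat a pose let the fingers close. It gives the time, the measured TCP pose, the force, the opening and the grip force at its end, in the units of the state.
- get_state(): the state, without advancing time (a new reading comes with each control period).
- get_image(name): name is "scene" or "top" or "wrist"; returns the picture (420x560x3 uint8, red, green, blue); there is no depth.
- calibration(name): a dict with "fx", "fy", "cx", "cy" (pixels), "xyz" and "rotation" of the camera in the world. Camera axes: x right, y up, looking along -z (the intrinsics and any distortion apply to the point x, -y, -z); pixel columns grow to the right and rows downward; lengths in m; the calibration is good to about 2 mm. A picture is of the moment at which its call begins: read the wrist's pose just before it. calibration takes no time and is no camera call; for the wrist camera it gives the pose at the moment of the call.
- sign_off(): hands the job in; it is judged then, once.
The state is a dict: "clock": time; "qpos": joint angles; "qd": joint speeds; "effort": joint torques, N m; "position": TCP position; "ee_rot": TCP orientation; "contact_force": force on the tool from outside, world axes, zero at the start; "moment": the same for the moment, N m; "width": finger opening in m; "gripper_force": force on a finger pad.
Only numpy, scipy, OpenCV 4.12 (cv2) and the standard library are available. Lean on these libraries where they do the work, as an engineer would, in place of code of your own. Each camera call takes 0.05 s, during which the arm holds its last target. There are 200 camera calls.

## Working session

There is one attempt and no reset: what is moved stays moved. The work goes in short steps, Python scripts to look and compute and a tool call to move; the robot and the scene stay as the last step left them, time stands still between calls to the robot, and variables do not carry over. Pictures are saved under pics/ and viewed, at most 10 in all, crops included, and the job is handed in when it is done.

Besides the shell and the picture viewer there is one more tool, called after "Emit:" by a JSON object that holds its "fn" and its "kwargs". apply_moves: Moves the arm, as the interface text tells. Its arguments: {"type":"object","properties":{"steps":{"type":"array","items":{"type":"number"}},"jaw":{"type":"number"},"newtons":{"type":"number"}},"required":["steps"]}

```bash
ls; mkdir -p pics
python3 - <<'E'
from rig import *
import cv2
s=get_state();print(s)
for n in("scene","top"):
    cv2.imwrite(f"pics/{n}0.png",get_image(n)[...,::-1]);print(n,calibration(n))
print(calibration("wrist"))
E
```

```text
pics
{'clock': 0.0, 'qpos': array([-1.40598595e+00,  2.76589821e-01,  1.50611917e+00,  4.89841523e-06,
        1.36070521e+00, -1.21022678e-01]), 'qd': array([ 0.00086871, -0.00185455, -0.00170137, -0.00096758,  0.00094203,
       -0.00171759]), 'effort': array([ 8.37161024e-04, -4.16772616e+01, -2.45802838e+01, -1.06992593e-04,
        1.10212073e-02, -4.79431790e-06]), 'position': array([ 0.16202261, -0.5511548 ,  0.23044823]), 'ee_rot': array([-9.10607315e-04,  9.89804466e-01,  1.42429945e-01, -1.75444251e-05]), 'contact_force': array([-0.35047889, -0.21013706, -0.40658287]), 'moment': array([-0.0116191 ,  0.00325347,  0.01536994]), 'gripper_force': 0.0, 'width': 0.08544013924966869}
scene {'fx': 484.76141836966127, 'fy': 484.76141836966127, 'cx': 287.57143047454133, 'cy': 215.11291774080536, 'xyz': array([ 0.98606756, -0.54154094,  1.16237116]), 'rotation': array([0.89000548, 0.24618902, 0.09963758, 0.37061243])}
top {'fx': 410.64093291633424, 'fy': 410.64093291633424, 'cx': 273.80007706104146, 'cy': 217.76744852253609, 'xyz': array([ 0.35990971, -0.09880341,  1.13755168]), 'rotation': array([ 0.711095  ,  0.06214   , -0.05375044, -0.6982789 ])}
{'fx': 330.80240764267893, 'fy': 330.80240764267893, 'cx': 280.2955669088844, 'cy': 211.84839016079542, 'xyz': array([ 0.2241586 , -0.53163323,  0.37319273]), 'rotation': array([ 0.79385218, -0.10429922,  0.07974981, -0.59376793])}
```

View pics/scene0.png

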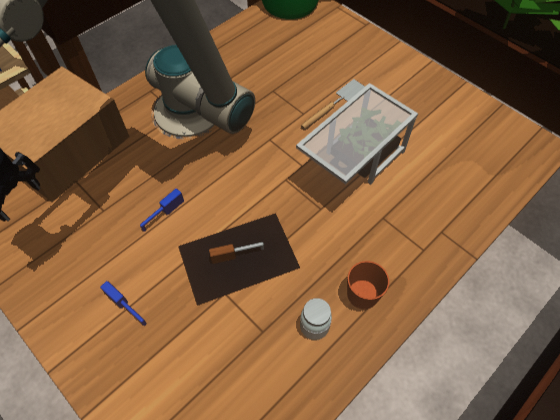

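View pics/top0.png

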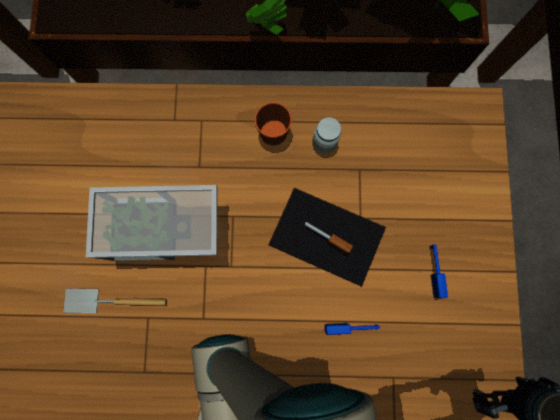

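```bash
cat > h.py <<'E'
from rig import *
import numpy as np, cv2
from scipy.spatial.transform import Rotation as R
def ray(c,u,v,z):
    Rm=R.from_quat(c["rotation"],scalar_first=True).as_matrix()
    d=Rm@np.array([(u-c["cx"])/c["fx"],-(v-c["cy"])/c["fy"],-1]); o=np.array(c["xyz"])
    return (o+d*(z-o[2])/d[2]).round(4)
def proj(c,p):
    Rm=R.from_quat(c["rotation"],scalar_first=True).as_matrix()
    q=Rm.T@(np.array(p)-c["xyz"]); return (c["cx"]-c["fx"]*q[0]/q[2], c["cy"]+c["fy"]*q[1]/q[2])
E
python3 - <<'E'
from h import *
im=cv2.imread("pics/top0.png")
a=cv2.resize(im[175:270,80:225],None,fx=5,fy=5,interpolation=cv2.INTER_CUBIC)
a=cv2.convertScaleAbs(a,alpha=1.8,beta=15)
b=cv2.resize(im[185:290,265:390],None,fx=5,fy=5,interpolation=cv2.INTER_CUBIC)
cv2.imwrite("pics/c1.png",a);cv2.imwrite("pics/c2.png",b)
c=calibration("top")
for n,u,v,z in [("hole",183,227,.055),("roofFL",217,186,.164),("roofFR",217,255,.164),("roofBL",90,188,.164),("roofBR",88,257,.164),("grip",341,243,.052),("tip",308,225,.03),("jar",328,125,.11),("pot",273,115,.095),("t0",65,300,.01),("t1",166,301,.01),("blue",378,327,.02),("blue2",326,329,.04)]: print(n,ray(c,u,v,z))
E
```

```text
hole [0.5099 0.1576 0.055 ]
roofFL [0.5971 0.0543 0.164 ]
roofFR [0.4292 0.0473 0.164 ]
roofBL [0.5869 0.3649 0.164 ]
roofBR [0.4188 0.3541 0.164 ]
grip [ 0.4749 -0.2634  0.052 ]
tip [ 0.5248 -0.1774  0.03  ]
jar [ 0.7798 -0.2228  0.11  ]
pot [ 0.812  -0.0773  0.095 ]
t0 [0.311  0.4775 0.01  ]
t1 [0.3137 0.2031 0.01  ]
blue [ 0.2578 -0.3639  0.02  ]
blue2 [ 0.2519 -0.2247  0.04  ]
```

View pics/c1.png

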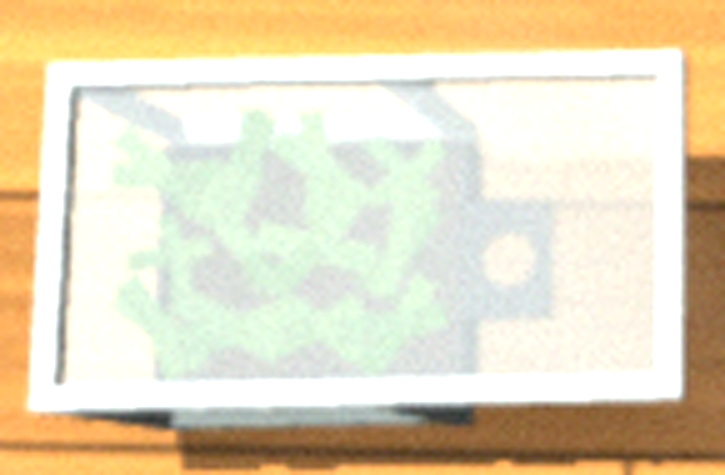

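View pics/c2.png

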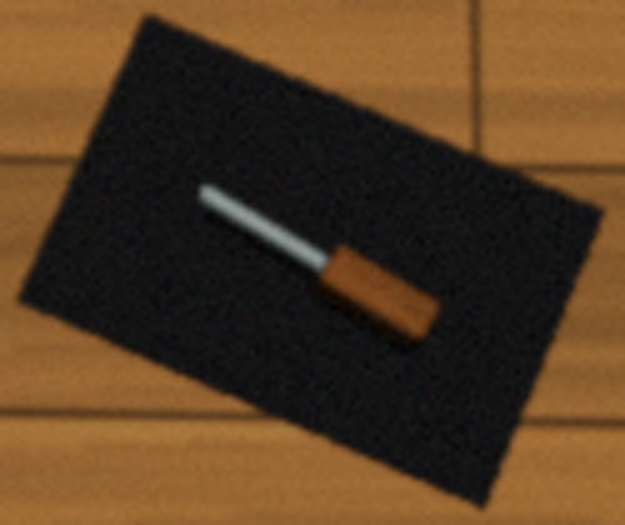

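Run:
```python
from h import *
c=calibration("top")
f=lambda x,y,ox,oy,z:ray(c,ox+(x+.5)/5-.5,oy+(y+.5)/5-.5,z)
P={k:f(x,y,80,175,z) for k,x,y,z in[("hole",509,258,.055),("FL",683,50,.164),("FR",683,398,.164),("BL",47,62,.164),("BR",30,410,.164),("tabF0",550,202,.055),("tabF1",550,318,.055)]}
Q={k:f(x,y,265,185,z) for k,x,y,z in[("grip",381,292,.052),("rodend",203,192,.039),("m1",148,15,.004),("m2",604,210,.004),("m3",485,508,.004),("m4",20,299,.004)]}
for d in(P,Q):
  for k in d:print(k,d[k])
d=Q["rodend"]-Q["grip"];print("hook yaw",np.degrees(np.arctan2(d[1],d[0])),np.hypot(d[0],d[1]))
for a,b in(("FL","BL"),("FR","BR")):
  d=P[b]-P[a];print("stand yaw",np.degrees(np.arctan2(d[1],d[0])),np.hypot(*d[:2]))
d=P["FR"]-P["FL"];print(np.degrees(np.arctan2(d[1],d[0]))+90)
print("mat c",(Q["m1"]+Q["m2"]+Q["m3"]+Q["m4"])/4)
```

```text
hole [0.5119 0.162  0.055 ]
FL [0.6006 0.0564 0.164 ]
FR [0.4311 0.0493 0.164 ]
BL [0.5894 0.3676 0.164 ]
BR [0.4197 0.3599 0.164 ]
tabF0 [0.5426 0.1417 0.055 ]
tabF1 [0.4802 0.1384 0.055 ]
grip [ 0.4749 -0.2629  0.052 ]
rodend [ 0.5288 -0.1692  0.039 ]
m1 [ 0.635  -0.1396  0.004 ]
m2 [ 0.528  -0.3942  0.004 ]
m3 [ 0.3632 -0.3256  0.004 ]
m4 [ 0.4725 -0.0705  0.004 ]
hook yaw 60.09075948804858 0.10809671595381616
stand yaw 92.0611692934172 0.31140147719623934
stand yaw 92.10199234589797 0.31080913757481454
-87.60140199775199
mat c [ 0.499675 -0.232475  0.004   ]
```

Emit:
{"fn": "apply_moves", "kwargs": {"steps": [2, 1.8, 0, 3, 5, 4.5, 0, 9, 8, 7, 0, 15, 11, 9.8, -0.5, 21, 14, 12.5, -1, 27, 17, 15.2, -2, 33, 20, 17.8, -3, 39, 22.5, 20, -4, 43.7], "jaw": 0, "newtons": 60}}

```text
clock: 0.77
position: [0.3886, -0.3494, 0.1908]
ee_rot: [-0.0, 0.864, 0.503, 0.0]
contact_force: [0.3, -1.0, -0.1]
width: 0.0855
gripper_force: 0.0
```

Emit:
{"fn": "apply_moves", "kwargs": {"steps": [2.4, 2.2, -1, 0, 4.8, 4.4, -2, 0, 6.6, 6, -3, 0, 7.6, 6.85, -3.5, 0, 7.6, 6.85, -3.5, 0, 7.6, 6.85, -3.5, 0, 7.6, 6.85, -3.5, 0]}}

```text
clock: 1.35
position: [0.4625, -0.2842, 0.1566]
ee_rot: [0.0, 0.866, 0.5, -0.0]
contact_force: [-0.2, 0.5, -0.5]
width: 0.0854
gripper_force: 0.0
```

Run:
```python
from h import *
s=get_state();c=calibration("wrist");cv2.imwrite("pics/w1.png",get_image("wrist")[...,::-1])
x=R.from_quat(s["ee_rot"],scalar_first=True).as_matrix()
print(s["clock"],s["position"],s["qpos"],np.degrees(np.arctan2(x[1,0],x[0,0])))
import pickle;pickle.dump(c,open("w1.pkl","wb"));print(c["xyz"])
for p in([.4749,-.2629,.052],[.5288,-.1692,.039],[.459,-.2906,.052]):print(proj(c,p))
```

```text
1.35 [ 0.46254302 -0.28417523  0.15656828] [-6.78473047e-01  2.81095848e-01  1.69272596e+00 -1.02963502e-03
  1.16750143e+00 -1.55282320e-01] 60.04652100326261
[ 0.4945527  -0.22592412  0.29918882]
(np.float64(282.63907062476915), np.float64(180.0815714516688))
(np.float64(282.7540296727392), np.float64(25.608108397797906))
(np.float64(282.6194569365283), np.float64(220.66412851531044))
```

View pics/w1.png

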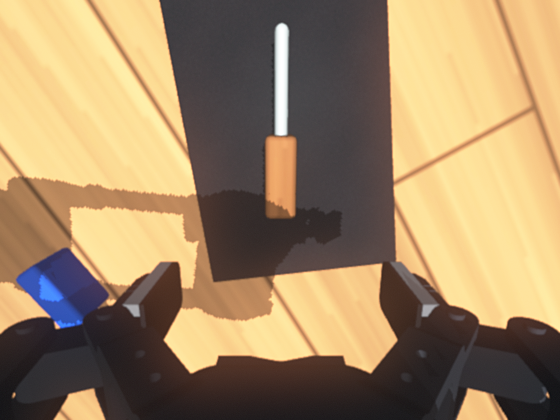

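Emit:
{"fn": "apply_moves", "kwargs": {"steps": [0.1, 0.1, -3, 0, 0.1, 0.1, -6, 0, 0.1, 0.1, -9, 0, 0.1, 0.1, -11.5, 0, 0.1, 0.1, -13, 0, 0.1, 0.1, -13.8, 0, 0.1, 0.1, -13.8, 0, 0.1, 0.1, -13.8, 0]}}

```text
clock: 2.07
position: [0.4641, -0.2833, 0.0189]
ee_rot: [0.001, 0.866, 0.5, 0.0]
contact_force: [-0.0, 0.3, 0.3]
width: 0.0856
gripper_force: 0.0
```

Emit:
{"fn": "apply_moves", "kwargs": {"steps": [0, 0, 0, 0, 0, 0, 0, 0, 0, 0, 0, 0, 0, 0, 0, 0, 0, 0, 0, 0, 0, 0, 0, 0, 0, 0, 0, 0, 0, 0, 0, 0], "jaw": 255, "newtons": 60}}

```text
clock: 2.73
position: [0.4644, -0.2824, 0.0189]
ee_rot: [0.0, 0.866, 0.501, 0.0]
contact_force: [-1.2, 0.2, 5.6]
width: 0.0232
gripper_force: 59.2
```

Emit:
{"fn": "apply_moves", "kwargs": {"steps": [0, 0, 1, 0, 0, 0, 3, 0, 0, 0, 6, 0, -1, 1, 9, -7, -2, 3, 11, -14, -3.5, 6, 12, -21, -5, 9, 12, -28, -6, 12, 12, -35]}}

```text
clock: 3.4
position: [0.4027, -0.161, 0.1392]
ee_rot: [0.0, 0.977, 0.214, 0.0]
contact_force: [-0.0, 1.5, -1.3]
width: 0.0233
gripper_force: 59.1
```

Emit:
{"fn": "apply_moves", "kwargs": {"steps": [-1, 3, 0, -7, -2, 5.5, 0, -14, -2.5, 7.5, 0, -20, -2.5, 9, 0, -23, -2.5, 10, 0, -23, -2.5, 10, 0, -23, -2.5, 10, 0, -23]}}

```text
clock: 3.98
position: [0.3794, -0.0623, 0.1385]
ee_rot: [0.0, 1.0, 0.019, 0.0]
contact_force: [-0.1, -0.6, -1.9]
width: 0.0233
gripper_force: 59.1
```

Run:
```python
from h import *
s=get_state();c=calibration("wrist");cv2.imwrite("pics/w2.png",get_image("wrist")[...,::-1])
c2=calibration("top");t=get_image("top")
b=cv2.resize(t[150:270,180:320],None,fx=4,fy=4,interpolation=cv2.INTER_CUBIC)[...,::-1]
w=cv2.imread("pics/w2.png")
out=np.zeros((480,1120,3),np.uint8);out[:420,:560]=w;out[:480,560:]=b
cv2.imwrite("pics/m2.png",cv2.resize(out,(800,343)))
x=R.from_quat(s["ee_rot"],scalar_first=True).as_matrix()
p=s["position"];print(s["clock"],p,s["qpos"],x.round(3))
a=x[:,0]
for L in(.1,.12,.13,.14):
  q=p+a*L+np.array([0,0,.018]); print(L,q.round(4),proj(c,q),proj(c2,q))
```

```text
3.9833 [ 0.37938    -0.06230069  0.13849802] [-3.43671072e-01  6.80912961e-02  2.02386944e+00 -7.18712561e-04
  1.04902519e+00  1.18860096e+00] [[ 0.999  0.039  0.   ]
 [ 0.039 -0.999 -0.001]
 [ 0.     0.001 -1.   ]]
0.1 [ 0.4793 -0.0584  0.1565] (np.float64(284.72536778429685), np.float64(13.980660665200787)) (np.float64(262.1745638458518), np.float64(235.17607170287823))
0.12 [ 0.4993 -0.0576  0.1565] (np.float64(284.9594988401332), np.float64(-56.04477585464434)) (np.float64(262.04840959759053), np.float64(226.94474890342605))
0.13 [ 0.5093 -0.0572  0.1565] (np.float64(285.0854256994101), np.float64(-93.70779863876902)) (np.float64(261.9856437481507), np.float64(222.84939758041114))
0.14 [ 0.5193 -0.0569  0.1565] (np.float64(285.21787177994275), np.float64(-133.32063244892316)) (np.float64(261.9230840520034), np.float64(218.76749736443298))
```

View pics/w2.png

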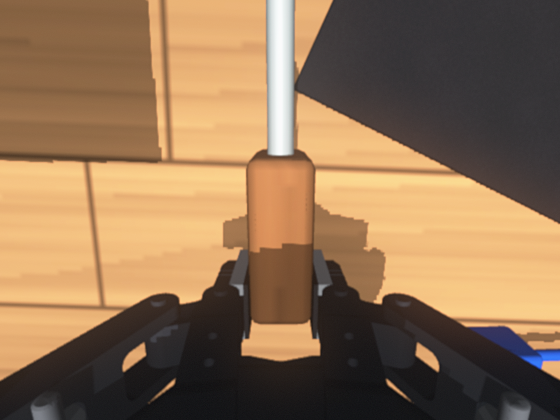

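Run:
```python
from h import *
s=get_state();c=calibration("wrist");p=s["position"]
x=R.from_quat(s["ee_rot"],scalar_first=True).as_matrix();a=x[:,0]
for L in(-.01,-.008,-.006,-.004,.05,.052,.054,.056,.058): print(L,np.round(proj(c,p+a*L+np.array([0,0,.033])),1))
im=cv2.imread("pics/m2.png");o=get_image("top")[...,::-1]
cv2.imwrite("pics/c3.png",cv2.resize(o[170:270,200:300],None,fx=6,fy=6,interpolation=cv2.INTER_CUBIC))
```

```text
-0.01 [284.2 326.9]
-0.008 [284.2 322.3]
-0.006 [284.2 317.6]
-0.004 [284.2 312.9]
0.05 [284.8 168.7]
0.052 [284.8 162.6]
0.054 [284.8 156.5]
0.056 [284.9 150.3]
0.058 [284.9 144.1]
```

View pics/c3.png

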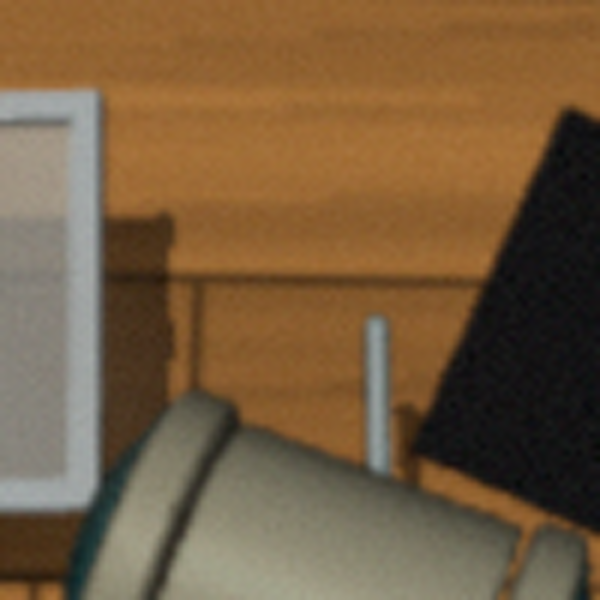

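Emit:
{"fn": "apply_moves", "kwargs": {"steps": [0, 0, -2, 0, 0, 0.5, -4, 0, 0, 1.5, -5.3, 0, 0, 3, -5.3, 0, 0, 5, -5.3, 0, 0, 6.5, -5.3, 0, 0, 7.5, -5.3, 0, 0, 7.5, -5.3, 0]}}

```text
clock: 4.8
position: [0.3792, 0.0134, 0.0851]
ee_rot: [-0.0, 1.0, 0.019, -0.0]
contact_force: [0.1, -0.9, -0.8]
width: 0.0235
gripper_force: 59.2
```

Emit:
{"fn": "apply_moves", "kwargs": {"steps": [0, 2, 0, 0, 0, 4.5, 0, 0, 0, 7, 0, 0, 0, 9.5, 0, 0, 0, 12, 0, 0, 0, 13.7, 0, 0, 0, 14.4, 0, 0, 0, 14.4, 0, 0]}}

```text
clock: 5.47
position: [0.3799, 0.1571, 0.0853]
ee_rot: [0.0, 1.0, 0.019, 0.0]
contact_force: [0.6, -0.2, -2.2]
width: 0.0235
gripper_force: 59.4
```

Run:
```python
from h import *
s=get_state();c2=calibration("top");t=get_image("top")[...,::-1];sc=get_image("scene")[...,::-1]
b=cv2.convertScaleAbs(cv2.resize(t[185:285,110:230],None,fx=3.3,fy=3.3,interpolation=cv2.INTER_CUBIC),alpha=1.8,beta=15)
d=cv2.resize(sc[60:210,240:440],(400,300),interpolation=cv2.INTER_CUBIC)
out=np.zeros((330,800,3),np.uint8);out[:,:396]=b;out[:300,400:]=d
cv2.imwrite("pics/m3.png",out)
x=R.from_quat(s["ee_rot"],scalar_first=True).as_matrix();p=s["position"];a=x[:,0]
print(s["clock"],p,s["contact_force"],s["qpos"].round(2))
q=p+a*.133+np.array([0,0,.015]);print((p+a*.128).round(4),proj(c2,q),(proj(c2,q)-np.array([110,185])+.5)*3.3, (proj(c2,[.5119,.162,.055])-np.array([110,185])+.5)*3.3)
```

```text
5.4667 [0.37987766 0.15711312 0.08530089] [ 0.55007789 -0.24193548 -2.2137384 ] [ 0.22  0.18  2.06 -0.    0.91  1.76]
[0.5078 0.162  0.0854] (np.float64(177.25022468769848), np.float64(223.33770986710965)) [223.57574147 128.16444256] [237.27914594 137.66022392]
```

View pics/m3.png

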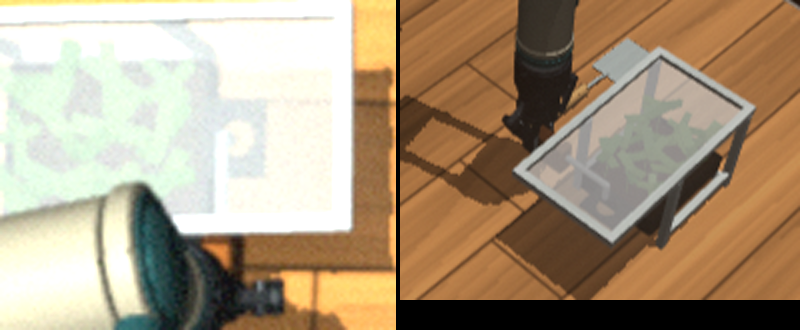

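Emit:
{"fn": "apply_moves", "kwargs": {"steps": [0, 0, -0.4, 0, 0, 0, -0.9, 0, 0, 0, -1.4, 0, 0, 0, -1.9, 0, 0, 0, -2.4, 0, 0, 0, -2.8, 0, 0, 0, -2.8, 0, 0, 0, -2.8, 0]}}

```text
clock: 6.23
position: [0.3789, 0.1567, 0.057]
ee_rot: [0.0, 1.0, 0.018, -0.0]
contact_force: [0.2, 1.1, -0.4]
width: 0.0233
gripper_force: 59.4
```

Emit:
{"fn": "apply_moves", "kwargs": {"steps": [0, -0.3, 0, 0, 0, -0.7, 0, 0, 0, -1.1, 0, 0, 0.05, -1.6, 0, 0, 0.05, -2.2, 0, 0, 0.1, -2.9, 0, 0, 0.1, -3.6, 0, 0, 0.15, -4.3, 0, 0]}}

```text
clock: 6.9
position: [0.3808, 0.113, 0.0574]
ee_rot: [0.0, 1.0, 0.018, 0.0]
contact_force: [-0.0, 2.4, -0.8]
width: 0.0237
gripper_force: 59.5
```

Emit:
{"fn": "apply_moves", "kwargs": {"steps": [0.02, -0.8, 0, 0, 0.05, -1.6, 0, 0, 0.08, -2.4, 0, 0, 0.1, -3.2, 0, 0, 0.15, -4, 0, 0, 0.2, -4.8, 0, 0, 0.2, -5.6, 0, 0, 0.2, -6.2, 0, 0]}}

```text
clock: 7.57
position: [0.383, 0.0508, 0.0574]
ee_rot: [0.0, 1.0, 0.018, 0.0]
contact_force: [2.2, 2.6, -1.9]
width: 0.0226
gripper_force: 59.5
```

Emit:
{"fn": "apply_moves", "kwargs": {"steps": [0.02, -0.6, 0, 0, 0.04, -1.1, 0, 0, 0.06, -1.6, 0, 0, 0.08, -2, 0, 0, 0.1, -2.3, 0, 0, 0.1, -2.6, 0, 0, 0.1, -2.6, 0, 0, 0.1, -2.6, 0, 0]}}

```text
clock: 8.23
position: [0.3832, 0.0256, 0.0572]
ee_rot: [0.0, 1.0, 0.018, -0.0]
contact_force: [0.8, 1.7, -1.3]
width: 0.0232
gripper_force: 59.5
```

Emit:
{"fn": "apply_moves", "kwargs": {"steps": [0, -0.15, 0, 0, 0, -0.3, 0, 0, 0, -0.45, 0, 0, 0, -0.6, 0, 0, 0, -0.75, 0, 0, 0, -0.75, 0, 0, 0, -0.75, 0, 0]}}

```text
clock: 8.82
position: [0.3833, 0.0194, 0.0572]
ee_rot: [-0.001, 1.0, 0.019, -0.0]
contact_force: [1.8, 7.1, -2.1]
width: 0.0232
gripper_force: 59.8
```

Run:
```python
from h import *
s=get_state();c2=calibration("top");t=get_image("top")[...,::-1]
b=cv2.convertScaleAbs(cv2.resize(t[185:285,150:270],None,fx=5,fy=5,interpolation=cv2.INTER_CUBIC),alpha=1.8,beta=15)
cv2.imwrite("pics/m4.png",b)
x=R.from_quat(s["ee_rot"],scalar_first=True).as_matrix();p=s["position"];a=x[:,0]
print(s["clock"],p,s["contact_force"],s["moment"],(p+a*.128).round(4))
h=np.array([.5118,.1637,.055])
for o in(.115,.13):print(o,(proj(c2,h+o*np.array([.0367,-.9993,0]))-np.array([150,185])+.5)*5)
q=p+a*.133+np.array([0,0,.015]);print((proj(c2,q)-np.array([150,185])+.5)*5)
```

```text
8.8167 [0.38328034 0.01935396 0.05719956] [ 1.83861103  7.14150319 -2.06732754] [ 1.36972295 -0.2575055   0.96722889] [0.5112 0.0241 0.0571]
0.115 [371.48003662 204.61666425]
0.13 [399.56748088 204.08278522]
[413.77065704 200.37708619]
```

View pics/m4.png

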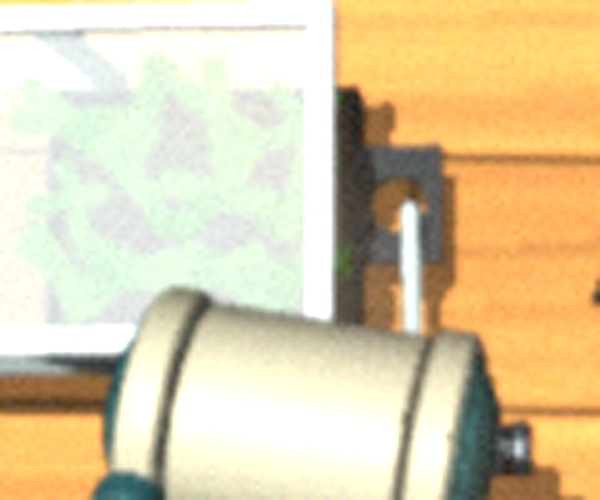

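Emit:
{"fn": "apply_moves", "kwargs": {"steps": [0, 0.3, 0, 0, 0, 0.6, 0, 0, 0, 0.9, 0, 0, 0, 0.9, 0.8, 0, 0, 0.9, 1.8, 0, 0, 0.9, 2.8, 0, 0, 0.9, 3.8, 0, 0, 0.9, 3.8, 0]}}

```text
clock: 9.53
position: [0.3849, 0.027, 0.0972]
ee_rot: [0.0, 1.0, 0.018, 0.002]
contact_force: [0.4, 0.8, -0.8]
width: 0.0231
gripper_force: 59.6
```

Emit:
{"fn": "apply_moves", "kwargs": {"steps": [0, -0.8, 0.5, 0, 0, -2.5, 1.5, 0, 0, -4.5, 3, 0, 0, -7, 4.5, 0, 0.3, -9.5, 5, 5, 1, -12, 5, 11, 2, -15, 5, 18, 3, -18, 5, 25]}}

```text
clock: 10.2
position: [0.4129, -0.1544, 0.1453]
ee_rot: [0.0, 0.972, 0.237, -0.0]
contact_force: [0.7, 0.5, -0.8]
width: 0.0235
gripper_force: 59.5
```

Emit:
{"fn": "apply_moves", "kwargs": {"steps": [1, -2.5, 0, 7, 2, -5, 0, 14, 3, -8, 0, 21, 4, -10.5, 0, 28, 5, -12.5, -2, 33, 5.1, -12.8, -4.5, 33, 5.1, -12.8, -7, 33, 5.1, -12.8, -9, 33]}}

```text
clock: 10.87
position: [0.4632, -0.2815, 0.0531]
ee_rot: [-0.001, 0.866, 0.5, -0.001]
contact_force: [-0.3, 0.5, -1.3]
width: 0.0232
gripper_force: 59.6
```

Emit:
{"fn": "apply_moves", "kwargs": {"steps": [0, 0, -1, 0, 0, 0, -2, 0, 0, 0, -2.8, 0, 0, 0, -3.3, 0, 0, 0, -3.5, 0, 0, 0, -3.5, 0, 0, 0, -3.5, 0]}}

```text
clock: 11.45
position: [0.4651, -0.281, 0.021]
ee_rot: [0.001, 0.866, 0.501, 0.0]
contact_force: [-0.1, 0.3, -1.1]
width: 0.0233
gripper_force: 59.6
```

Emit:
{"fn": "apply_moves", "kwargs": {"steps": [0, 0, -0.1, 0, 0, 0, -0.2, 0, 0, 0, -0.2, 0, 0, 0, -0.2, 0]}}

```text
clock: 11.78
position: [0.4651, -0.2811, 0.019]
ee_rot: [0.001, 0.866, 0.501, 0.0]
contact_force: [-0.4, -0.7, 2.6]
width: 0.0233
gripper_force: 60.1
```

Emit:
{"fn": "apply_moves", "kwargs": {"steps": [0, 0, 0, 0, 0, 0, 0, 0, 0, 0, 0, 0, 0, 0, 0, 0, 0, 0, 0, 0, 0, 0, 0, 0, 0, 0, 0, 0, 0, 0, 0, 0], "jaw": 0}}

```text
clock: 12.45
position: [0.4646, -0.2807, 0.0183]
ee_rot: [0.0, 0.866, 0.501, 0.0]
contact_force: [-0.3, 0.1, 0.4]
width: 0.0854
gripper_force: 0.0
```

Emit:
{"fn": "apply_moves", "kwargs": {"steps": [0, 0, 1, 0, 0, 0, 3, 0, 0, 0, 6, 0, 0, 0, 9, 0, 0, 0, 12, 0, -1, -1, 14, 0, -2, -2, 14, 0, -2, -2, 14, 0]}}

```text
clock: 13.12
position: [0.4442, -0.3027, 0.161]
ee_rot: [0.002, 0.866, 0.5, 0.0]
contact_force: [-0.4, 0.2, 0.1]
width: 0.0855
gripper_force: 0.0
```

Run:
```python
from h import *
s=get_state();print(s["clock"],s["position"],s["width"],s["contact_force"])
w=get_image("wrist")[...,::-1];t=get_image("top")[...,::-1]
out=np.zeros((420,800,3),np.uint8);out[:300,:400]=cv2.resize(w,(400,300))
out[:300,400:]=cv2.resize(t[100:340,60:380],(400,300));cv2.imwrite("pics/m5.png",out)
```

```text
13.1167 [ 0.44419828 -0.30266844  0.16098626] 0.08548914295929444 [-0.42099664  0.23612873  0.1412578 ]
```

View pics/m5.png

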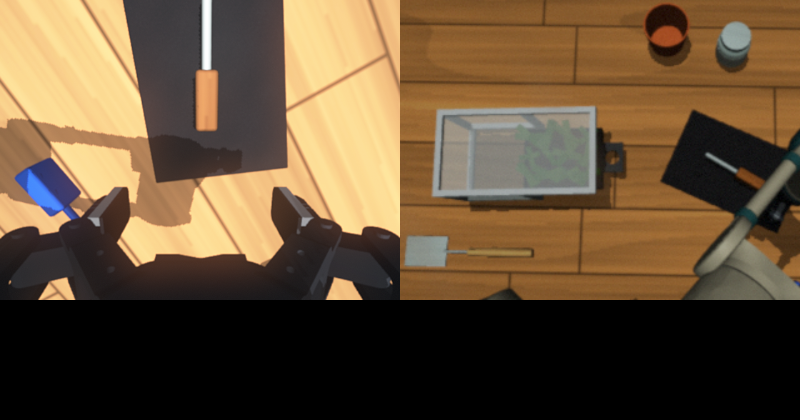

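The last picture shows the hook standing on the mat (handle at (207,100) in the wrist view). The tray's tab is out in front of the roof, at (613,160), and the bystanders have not moved.

```bash
python3 -c "
from rig import *
print(sign_off())"
```

```text
the job is handed in; nothing more can be done
None
```

The tray is out at its stop, the hook is back on the mat with the gripper clear, and the job is handed in at about 13 s on the clock; no verdict came back. I couldn't lean the gripper (moves only shift it and turn it about z), so I hooked the tray from the side with it upright.

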